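Unclamp the capsule filler and hover its top plate over the guide pins

ROBOT

A 7-joint arm with a two-finger parallel gripper is mounted at the origin on the work surface. World frame = base frame: x ahead of the robot, y to its left, z up, the work surface at z = 0. Lengths are in m, angles in rad, forces in N, time in s.
With the tool pointing down it reaches from about 0.4 to 0.875 m from the base axis. Payload 19.3 kg.
Tool frame: the origin (TCP) lies midway between the tips of the shut fingers; the grasp point (between the pads) lies 19 mm behind it (bot.pinch_z is the distance from the TCP to the grasp point, in m); z points along the fingers, y is the line along which they close (so a half turn about z gives the same grasp; the last joint's range is limited). The gripper opens to 85 mm and grips with 20 to 120 N. Pads are 22 mm wide; open, the fingers measure 114 mm over their backs; the gripper's body (76 mm by 85 mm) begins 54 mm behind the grasp point. The pads swing forward as they close: fully open they stand 13 mm farther back than shut.
Start: joints at [-1.286, 0.521, -0.036, 1.599, 0.021, 1.021, -0.113], TCP at [0.217, 0.586, 0.208] pointing down, gripper open.
Joint ranges: [-2.91, 2.91], [-0.3, 2.13], [-1.5, 1.42], [0.17, 2.43], [-1.26, 4.41], [0.16, 1.93], [-2.52, 2.52]. Speed limits (rad/s): [1.89, 1.89, 2.39, 2.39, 3.01, 3.01, 3.01].

INTERFACE

Orientations are given as [roll, pitch, yaw] about the fixed x, y, z axes, in that order (R = Rz(yaw) Ry(pitch) Rx(roll)).
In Python, from workcell import observe, viewer, bot gives the robot as it stands. The module is installed in compiled form; this text tells all that it offers.
- The arm moves only by the tool play_rows, never from a script. Its argument "motion" is a list of rows, each a list of 7 numbers: the shift along the tool's x, y, z in cm, then the turn, a rotation vector about the tool's x, y, z in rad, then the opening, from -1 (shut) to 1 (fully open), so that 0 is half open. A call has exactly 5 rows; each row is the pose to reach, as a shift and turn from the pose commanded when the call began, along the tool's axes at that moment; what a row does not reach only later rows make up. A row lasts 1/10 s, in which the tool goes at most 50 mm and 8.59 degrees, less where a joint would pass 70% of its speed; a pose out of reach is approached as far as the arm can. A call with a gripper value outside its range is refused whole. The fingers move at their own pace and stop on an object; "squeeze" is the grip in N (left out, the last holds). Time passes only in rows, so rows that repeat a pose let the fingers close, or fill a call up. It gives the time, the measured TCP pose, the force, the opening and the grip force at its end, in the units of the state.
- observe(): the state, without advancing time (a new reading comes with each control period).
- viewer.grab_frame(name): name is "scene" or "top" or "wrist"; returns (picture, depth): 400x640x3 uint8, red, green, blue; 400x640 float32, m along the optical axis (not along the pixel's ray), 0 where there is no reading.
- viewer.camera_info(name): a dict with "fx", "fy", "cx", "cy" (pixels), "k1" (the pictures are not rectified: a ray, as slopes to the right and down, at radius r is drawn at 1 + k1 r^2 times it, then the intrinsics apply), "R" (3x3) and "t" (3): a world point X has camera coordinates R X + t. Camera axes: x right, y down, z forward; pixel columns grow to the right and rows downward; lengths in m; the calibration is good to about 2 mm. A picture is of the moment at which its call begins: read the wrist's pose just before it. camera_info takes no time and is no camera call; for the wrist camera it gives the pose at the moment of the call.
- bot.job_done(): hands the job in; it is judged then, once.
The state is a dict: "clock": time; "qpos": joint angles; "qd": joint speeds; "joint_efforts": joint torques, N m; "position": TCP position; "tool_rot": TCP orientation; "force": force on the tool from outside, world axes, zero at the start; "moment": the same for the moment, N m; "grip_width": finger opening in m; "finger_force": force on a finger pad.
Only numpy, scipy, OpenCV 4.12 (cv2) and the standard library are available. Lean on these libraries where they do the work, as an engineer would, in place of code of your own. Each camera call takes 0.05 s, during which the arm holds its last target. There are 200 camera calls.

TASK

Take the T-key out of its stand, push it down into the slotted lock of the capsule filler's clamp and turn it clockwise to its stop so the clamp arm swings clear of the bed; leave the key standing in the lock. Then lift the white top plate by its handle, carry it over the things on the bench without shifting or tipping any of them, and finish while still holding it still and level over the filler, its two end holes centred over the two guide pins and its underside about 1 cm above the pin tips. It must never touch the filler, and it is not put down or let go: the program ends with the plate in the grip.

Things in the scene. Friction and masses are not known exactly. Their poses are not given: they have to be found in the camera images.
- key_grip (a point): T-key: black handle bar 46 long (its x), 14 thick (its y), 26 high, this point at the bar's centre. Below it a steel stem 12 across, a collar 22 across (20 to 26 mm below this point), then a flat steel blade 16 wide (x) by 6 thick (y) whose tip is 60 mm below this point. It stands upright at the start, blade 25 mm deep in the slot of a grey stand block 60 x 50 x 45 high, this point 80 mm above the table. 60 g. A half turn of the key fits as well.
- key_stand: fixed grey block 60 (x) by 50 (y), 45 high, with the slot that holds the key upright; its place changes; origin at the centre of its underside
- clamp_slot (a point): centre of the mouth of the slot in the top of the clamp's steel cylinder knob (45 across), 53 mm above the table. The slot is 18.5 long (x) by 8.5 wide (y), 25 deep, chamfered 2, and turns with the knob; this point's x axis runs along the slot. With the key fully in, key_grip is 35 mm above this point. z is the turning axis, up.
- clamp (a joint): angle of the clamp knob, rad: 0 to 1.25 at its stop, growing clockwise seen from above; starts between 0 and 0.2 with its arm (steel bar reaching 77 from the axis, 16 wide, top 47 above the table) over the filler's bed; friction about 0.06 N m, stays where it is left. Because the key has play in the slot (about 0.15 rad), the key turns a little farther than the knob.
- filler: capsule filler, fixed to the bench: aluminium base 160 (x) by 104 (y), white bed 150 by 96 with its top 35 above the table and a grid of small grey dots. Origin at the centre of its underside. The knob's axis is 105 mm from the origin along its -y.
- pin0 (a point): tip of the steel guide pin at the -x end of the bed: pin 8 across, stands 25 above the bed, tip 60 above the table
- pin1 (a point): tip of the guide pin at the +x end of the bed, the same size; 110 mm from pin0
- plate: white top plate 146 (x) by 84 (y), 10 thick, with a grid of grey dots, a steel handle bar on two posts and a round 18 mm hole at 55 mm either side of the centre along x; 150 to 310 g. Lies flat on the table. Origin at the centre of its underside.
- plate_handle (a point): centre of the plate's handle bar, 38 mm above the plate's underside: bar 66 long (x), 14 wide (y), 14 high; 21 mm free under it; posts at 26 mm either side. The plate balances here.
- plate_hole0 (a point): centre of the hole at the plate's -x end, at the level of the underside
- plate_hole1 (a point): centre of the hole at the plate's +x end, at the level of the underside. Either hole may go over either pin.
- tablet: black tablet on a black stand, 245 long (body x) by 100 deep (body y), 160 high, between the plate's side of the table and the filler; origin at the centre of its underside (sizes in mm)
- jar: amber jar with black cap, 64 across, 105 high; origin at the centre of its underside (sizes in mm)
- beaker: glass beaker, 64 across, 85 high; origin at the centre of its underside (sizes in mm)
- tape: black tape dispenser, 130 by 55, 73 high; origin at the centre of its underside (sizes in mm)
- spare: spare white capsule board without handle, 150 by 100, 20 thick; not needed; origin at the centre of its underside (sizes in mm)
- spatula: steel spatula 170 long lying flat; not needed (sizes in mm)
Things that resemble listed ones, but are neither listed nor needed, are in the scene too. What is shaped like the plate but turquoise is not meant.

How it is judged:
By the outcome, as a careful person would: the job done as asked, in the order asked, and still so for the second after the job is handed in, while the arm keeps its last pose, push and grip.
It also fails if it takes over 72 s, if anything falls off the work surface, if the arm or the gripper's body presses on something with over 40 N, if the wrist force passes 120 N, or if a joint passes its speed limit or range.

## Working session

There is one attempt and no reset: what is moved stays moved. The work goes in short steps, Python scripts to look and compute and a tool call to move; the robot and the scene stay as the last step left them, time stands still between calls to the robot, and variables do not carry over. Pictures are saved under pics/ and viewed, at most 10 in all, crops included, and the job is handed in when it is done.

Besides the shell and the picture viewer there is one more tool, called after ">>>" as name(argument=value, ...), one argument or row to a line, values as JSON. play_rows: Moves the arm, as the interface text tells. Its arguments: {"type":"object","properties":{"motion":{"type":"array"},"squeeze":{"type":"number"}},"required":["motion"]}

```bash
mkdir -p pics
cat > h.py <<'E'
import numpy as np, cv2
from workcell import observe, viewer, bot
def grab(n,f=None):
    ci=viewer.camera_info(n); p,d=viewer.grab_frame(n)
    np.savez(f'{f or n}.npz',p=p,d=d,**{k:np.array(v) for k,v in ci.items()})
    cv2.imwrite(f'pics/{f or n}.png',p[:,:,::-1]); return p,d,ci
def load(f): return np.load(f'{f}.npz')
def ray(c,u,v):
    K=np.array([[c['fx'],0,c['cx']],[0,c['fy'],c['cy']],[0,0,1]],float)
    xd=np.array([(u-c['cx'])/c['fx'],(v-c['cy'])/c['fy']],float); x=xd.copy()
    for _ in range(20): x=xd/(1+c['k1']*(x@x))
    return np.array([x[0],x[1],1.])
def atz(c,u,v,z):
    R=np.array(c['R']);t=np.array(c['t']); o=-R.T@t; d=R.T@ray(c,u,v); return o+d*(z-o[2])/d[2]
def atd(c,u,v,dep=None):
    R=np.array(c['R']);t=np.array(c['t'])
    if dep is None: dep=float(np.median(c['d'][v-1:v+2,u-1:u+2]))
    return R.T@(ray(c,u,v)*dep-t)
def proj(c,X):
    x=np.array(c['R'])@np.array(X)+np.array(c['t']); x=x[:2]/x[2]; x=x*(1+c['k1']*(x@x)); return x[0]*c['fx']+c['cx'],x[1]*c['fy']+c['cy']
E
python3 - <<'E'
from h import *
for n in("scene","top","wrist"):
    p,d,c=grab(n); print(n,c)
s=observe(); print(s)
E
```

```text
scene {'fx': 423.30552274198163, 'fy': 423.30552274198163, 'cx': 310.93062128938425, 'cy': 199.34846856184595, 'k1': -0.029433066919555773, 'R': array([[ 0.80113317,  0.5980705 , -0.02230079],
       [ 0.31592254, -0.4542476 , -0.83297783],
       [-0.50830954,  0.66028085, -0.55285677]]), 't': array([-0.4441016 , -0.07416831,  1.314817  ])}
top {'fx': 395.54164768008866, 'fy': 395.54164768008866, 'cx': 323.3038787438689, 'cy': 200.21302501310717, 'k1': -0.06673434464947382, 'R': array([[-0.02484918, -0.9995495 ,  0.0168317 ],
       [-0.98865115,  0.02207595, -0.14859863],
       [ 0.14816011, -0.02033324, -0.98875434]]), 't': array([0.05900082, 0.53460644, 1.11760008])}
wrist {'fx': 309.6273329944499, 'fy': 309.6273329944499, 'cx': 323.0584055398339, 'cy': 201.3577988591691, 'k1': -0.05001419705464178, 'R': array([[ 0.34716773,  0.93780159, -0.0016547 ],
       [ 0.90554745, -0.33476765,  0.26060399],
       [ 0.2438409 , -0.09197171, -0.96544437]]), 't': array([-0.62400562, -0.03358965,  0.3786906 ])}
{'clock': 0.15, 'qpos': array([-1.28618046,  0.52188812, -0.03629069,  1.59985156,  0.02120991,
        1.02107387, -0.11280526]), 'qd': array([-0.00179165, -0.00104361,  0.0019964 , -0.00263234,  0.00124981,
       -0.00065949,  0.00105341]), 'joint_efforts': array([ 2.87867035e-03, -9.27391291e+01,  1.98118530e+00, -3.70051217e+01,
        1.80041778e-02,  6.40426864e-03,  6.45649243e-05]), 'position': array([0.2170986 , 0.5858125 , 0.20796062]), 'tool_rot': array([-3.14076062e+00,  8.10061598e-05,  2.78673211e+00]), 'force': array([-0.93417225,  0.48625765,  0.75531113]), 'moment': array([0.04737939, 0.01402617, 0.01751043]), 'finger_force': 0.0, 'grip_width': 0.0854444761024454}
```

View pics/top.png

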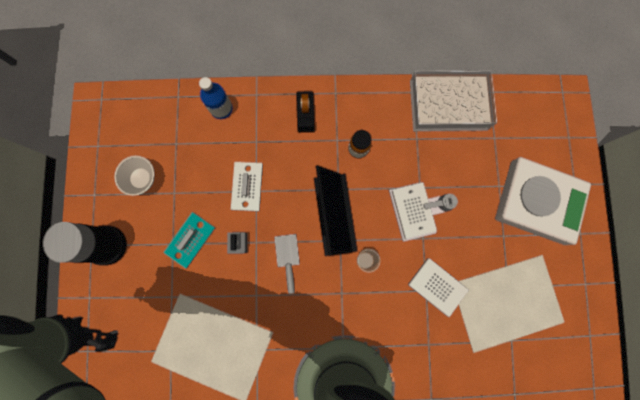

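View pics/scene.png

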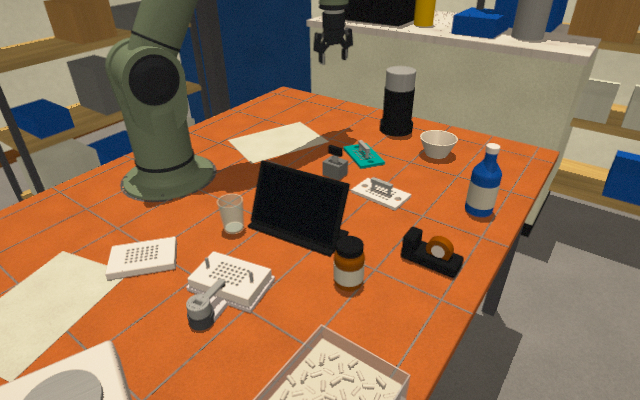

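The top view shows the key stand at about (238,242), the plate at (247,186), the filler bed at (413,211) and the knob at (447,201). The tablet is between them, from (320,170) to (350,250). I'll enlarge both areas.

Run:
```python
from h import *
p=load('top')['p'][:,:,::-1]
a=cv2.resize(p[155:260,220:280],None,fx=5.6,fy=5.6,interpolation=cv2.INTER_CUBIC)
b=cv2.resize(p[175:248,383:465],None,fx=5.6,fy=5.6,interpolation=cv2.INTER_CUBIC)
o=np.zeros((600,800,3),np.uint8); o[:a.shape[0],:a.shape[1]]=a; o[:b.shape[0],340:340+b.shape[1]]=b
cv2.imwrite('pics/crop1.png',o)
```

```text
(no output)
```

View pics/crop1.png

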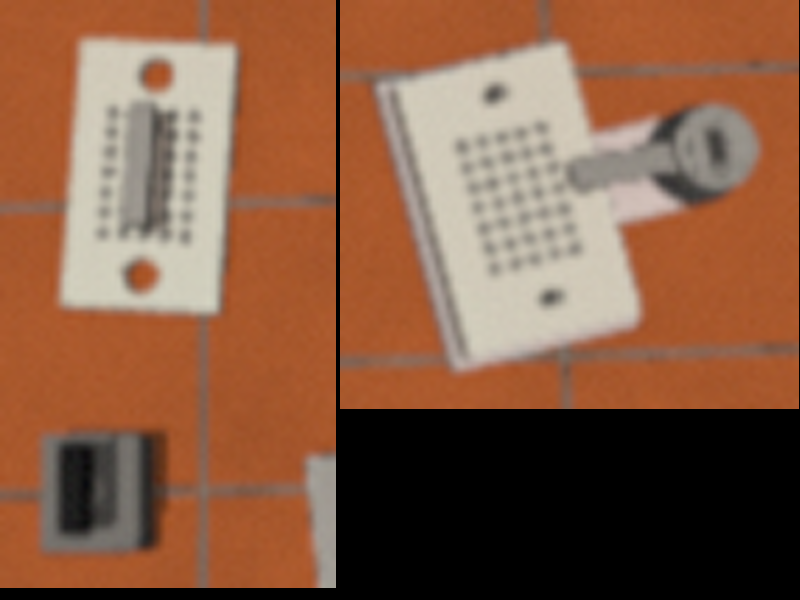

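The crop shows the plate holes at (156,75) and (141,276), and the key bar centre at about (75,487). The pin tips are at (495,93) and (551,297), with the knob's slot at about (715,147). From these I'll make first estimates.

Run:
```python
from h import *
c=load('top')
def L(x,y): return 220+(x+.5)/5.6-.5,155+(y+.5)/5.6-.5
def Rr(x,y): return 383+(x-340+.5)/5.6-.5,175+(y+.5)/5.6-.5
for n,(u,v),z in [('h0',L(156,75),.005),('h1',L(141,276),.005),('bar0',L(143,105),.045),('bar1',L(143,225),.045),('key',L(75,487),.093),('keya',L(76,445),.093),('keyb',L(74,532),.093),
 ('st a',L(42,434),.045),('st b',L(42,550),.045),('st c',L(138,434),.045),('st d',L(138,550),.045),
 ('pin0',Rr(493,91),.06),('pin1',Rr(549,295),.06),('slot',Rr(715,147),.053),('knob',Rr(716,149),.053),('armtip',Rr(572,175),.047)]:
    print(n,np.round((u,v),1),np.round(atz(c,u,v,z),4))
d=c['d']
for u,v in [(120,240),(329,200),(345,225),(320,170),(352,250),(360,143),(368,260),(305,110),(288,245)]: print(u,v,np.round(atd(c,u,v),3))
```

```text
h0 [247.4 168. ] [0.6455 0.2745 0.005 ]
h1 [244.8 203.9] [0.5352 0.2821 0.005 ]
bar0 [245.1 173.3] [0.62   0.2743 0.045 ]
bar1 [245.1 194.8] [0.5562 0.2739 0.045 ]
key [233.  241.6] [0.4186 0.2983 0.093 ]
keya [233.2 234.1] [0.4392 0.298  0.093 ]
keyb [232.8 249.6] [0.3967 0.2987 0.093 ]
st a [227.1 232.1] [0.4485 0.3256 0.045 ]
st b [227.1 252.8] [0.3893 0.3251 0.045 ]
st c [244.2 232.1] [0.4474 0.2761 0.045 ]
st d [244.2 252.8] [0.3883 0.276  0.045 ]
pin0 [409.9 190.8] [ 0.5547 -0.2053  0.06  ]
pin1 [419.9 227.3] [ 0.4482 -0.2283  0.06  ]
slot [449.6 200.8] [ 0.5237 -0.3227  0.053 ]
knob [449.7 201.2] [ 0.5227 -0.3231  0.053 ]
armtip [424.  205.8] [ 0.5115 -0.2476  0.047 ]
120 240 [0.433 0.646 0.03 ]
329 200 [0.524 0.033 0.12 ]
345 225 [ 0.462 -0.015  0.037]
320 170 [0.602 0.055 0.147]
352 250 [ 0.39  -0.035  0.011]
360 143 [ 0.687 -0.06   0.106]
368 260 [ 0.359 -0.082  0.003]
305 110 [0.808 0.095 0.055]
288 245 [0.409 0.154 0.003]
```

```bash
cat >> h.py <<'E'
from scipy.spatial.transform import Rotation as Ro
def go(x,y,z,yawdeg):
    s=observe(); R=Ro.from_euler('xyz',s['tool_rot']); 
    T=Ro.from_euler('xyz',[np.pi,0,np.radians(yawdeg)])
    sh=R.inv().apply(np.array([x,y,z])-s['position'])*100; rv=(R.inv()*T).as_rotvec()
    print('t',round(s['clock'],2),'pos',np.round(s['position'],4),'rpy',np.round(np.degrees(s['tool_rot']),2),'q7',round(s['qpos'][6],2),'w',round(s['grip_width'],4),'F',np.round(s['force'],1))
    print('shift cm',np.round(sh,2),'rotvec',np.round(rv,3), 'rows>=',np.ceil(max(np.linalg.norm(sh)/5,np.linalg.norm(rv)/.15)))
E
python3 - <<'E'
from h import *
c=load('wrist'); o=-c['R'].T@c['t']; s=observe()
R=Ro.from_euler('xyz',s['tool_rot'])
print('cam in tool',R.inv().apply(o-s['position']), 'axis',R.inv().apply(c['R'][2]),'right',R.inv().apply(c['R'][0]))
go(.419,.298,.2,180)
E
```

```text
cam in tool [ 0.06646621 -0.00028041 -0.16537034] axis [-2.60526622e-01 -7.13248190e-04  9.65466401e-01] right [3.10870396e-04 9.99999613e-01 8.22646886e-04]
t 0.15 pos [0.2171 0.5858 0.208 ] rpy [-179.95    0.    159.67] q7 -0.11 w 0.0854 F [-0.9  0.5  0.8]
shift cm [-28.93 -19.97   0.82] rotvec [-0.001 -0.    -0.355] rows>= 8.0
```

>>> play_rows(
  motion=[
    [-4,-2.7,0,0,0,-0.07,1],
    [-8,-5.4,0,0,0,-0.14,1],
    [-12,-8.1,0,0,0,-0.21,1],
    [-16,-10.8,0,0,0,-0.28,1],
    [-20,-13.5,0,0,0,-0.355,1],
  ],
)

```text
clock: 0.65
position: [0.3585, 0.3882, 0.2084]
tool_rot: [-3.141, 0.0, -3.138]
force: [1.0, 0.7, 0.1]
grip_width: 0.0856
finger_force: 0.0
```

Run:
```python
from h import *
go(.419,.298,.2,180)
```

```text
t 0.65 pos [0.3585 0.3882 0.2084] rpy [-179.99    0.   -179.82] q7 0.6 w 0.0856 F [1.  0.7 0.1]
shift cm [-6.02 -9.04  0.84] rotvec [-0.     0.     0.003] rows>= 3.0
```

>>> play_rows(
  motion=[
    [-2,-3,0.3,0,0,0,1],
    [-4,-6,0.6,0,0,0,1],
    [-6,-9,0.8,0,0,0,1],
    [-6,-9,0.8,0,0,0,1],
    [-6,-9,0.8,0,0,0,1],
  ],
)

```text
clock: 1.15
position: [0.418, 0.2996, 0.2004]
tool_rot: [-3.142, -0.0, 3.14]
force: [-1.2, 1.0, -0.0]
grip_width: 0.0853
finger_force: 0.0
```

Run:
```python
from h import *
p,d,c=grab('wrist','w1')
go(.419,.298,.066,180)
print(proj(c,[.419,.298,.093]))
cv2.imwrite('pics/w1b.png',cv2.resize(p[:,:,::-1][60:340,180:480],None,fx=2,fy=2,interpolation=cv2.INTER_CUBIC))
```

```text
t 1.2 pos [0.4174 0.3005 0.2004] rpy [ 1.7999e+02 -2.0000e-02 -1.7998e+02] q7 0.81 w 0.0854 F [-0.4  0.8 -0.7]
shift cm [-0.16 -0.25 13.44] rotvec [ 0. -0.  0.] rows>= 3.0
(np.float64(321.4606857642253), np.float64(194.96776978203982))
```

View pics/w1b.png

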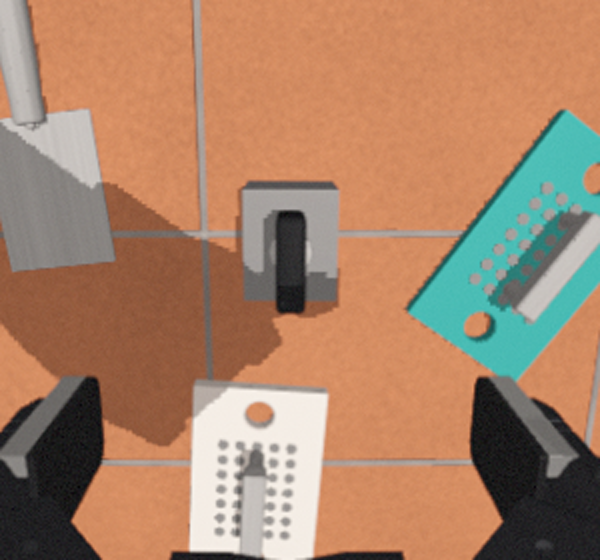

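The wrist view shows the key bar from about (291,213) to (291,312) in the crop, upright and almost exactly along world x. I'll compute its position.

Run:
```python
from h import *
c=load('w1')
f=lambda x,y:(180+(x+.5)/2-.5,60+(y+.5)/2-.5)
for n,p,z in [('end+',(290.5,312),.093),('end-',(291.5,211),.067),('end-t',(291.5,211),.093),('l',(277,290),.093),('r',(304,290),.093),('s1',(242,189),.045),('s2',(338,189),.045),('s3',(243,300),.045),('s4',(337,300),.045),('plate hole',(259,414),.01)]:
    print(n,np.round(atz(c,*f(*p),z),4))
g=cv2.cvtColor(c['p'],cv2.COLOR_RGB2GRAY).astype(int)
print(c['d'][160:220:3,325].round(3))
print([np.round(atd(c,325,v),3) for v in (170,180,190,200,210)])
```

```text
end+ [0.4388 0.3012 0.093 ]
end- [0.3958 0.3018 0.067 ]
end-t [0.3919 0.3016 0.093 ]
l [0.4282 0.295  0.093 ]
r [0.4282 0.3074 0.093 ]
s1 [0.3876 0.2764 0.045 ]
s2 [0.3876 0.326  0.045 ]
s3 [0.4473 0.2758 0.045 ]
s4 [0.4474 0.3266 0.045 ]
plate hole [0.533  0.2818 0.01  ]
[0.321 0.322 0.289 0.276 0.275 0.277 0.278 0.278 0.278 0.279 0.28  0.281
 0.282 0.281 0.283 0.283 0.285 0.287 0.286 0.385]
[array([0.396, 0.301, 0.092]), array([0.405, 0.301, 0.093]), array([0.415, 0.301, 0.092]), array([0.424, 0.301, 0.093]), array([0.433, 0.301, 0.093])]
```

>>> play_rows(
  motion=[
    [0,0.07,4.5,0,0,0,0.4],
    [0,0.07,9,0,0,0,0.2],
    [0,0.07,12,0,0,0,0],
    [0,0.07,13.4,0,0,0,-0.2],
    [0,0.07,13.4,0,0,0,-0.3],
  ],
  squeeze=60,
)

```text
clock: 1.7
position: [0.4161, 0.3012, 0.0646]
tool_rot: [-3.14, -0.003, -3.139]
force: [-0.2, 0.2, 0.3]
grip_width: 0.0299
finger_force: 0.0
```

>>> play_rows(
  motion=[
    [0,0,0,0,0,0,-1],
    [0,0,0,0,0,0,-1],
    [0,0,0,0,0,0,-1],
    [0,0,0,0,0,0,-1],
    [0,0,0,0,0,0,-1],
  ],
)

```text
clock: 2.2
position: [0.4183, 0.3011, 0.0671]
tool_rot: [3.141, 0.001, -3.142]
force: [0.6, 0.8, 7.8]
grip_width: 0.0114
finger_force: 59.8
```

>>> play_rows(
  motion=[
    [0,0,-1,0,0,0,-1],
    [0,0,-3,0,0,0,-1],
    [0,0,-7,0,0,0,-1],
    [0,0,-11,0,0,0,-1],
    [0,0,-15,0,0,0,-1],
  ],
)

```text
clock: 2.7
position: [0.4175, 0.3004, 0.2188]
tool_rot: [3.141, 0.0, -3.142]
force: [0.7, -0.5, -0.5]
grip_width: 0.0107
finger_force: 58.7
```

Run:
```python
from h import *
go(.5237,-.3215,.26,188)
```

```text
t 2.7 pos [0.4175 0.3004 0.2188] rpy [ 1.7999e+02  1.0000e-02 -1.8000e+02] q7 0.81 w 0.0107 F [ 0.7 -0.5 -0.5]
shift cm [-10.62 -62.19  -4.13] rotvec [ 0.    0.   -0.14] rows>= 13.0
```

>>> play_rows(
  motion=[
    [-1,-4,-4,0,0,-0.01,-1],
    [-2,-9,-4.2,0,0,-0.03,-1],
    [-3,-14,-4.2,0,0,-0.05,-1],
    [-4,-19,-4.2,0,0,-0.06,-1],
    [-5,-24,-4.2,0,0,-0.07,-1],
  ],
)

```text
clock: 3.2
position: [0.4657, 0.0682, 0.2594]
tool_rot: [3.141, 0.001, -3.071]
force: [1.5, -0.0, -0.9]
grip_width: 0.0107
finger_force: 58.8
```

Run:
```python
from h import *
go(.5237,-.25,.26,188)
```

```text
t 3.2 pos [0.4657 0.0682 0.2594] rpy [ 1.7997e+02  6.0000e-02 -1.7595e+02] q7 1.39 w 0.0107 F [ 1.5 -0.  -0.9]
shift cm [ -3.53 -32.15  -0.07] rotvec [ 0.     0.001 -0.069] rows>= 7.0
```

>>> play_rows(
  motion=[
    [-0.6,-5,0,0,0,-0.01,-1],
    [-1.2,-10,0,0,0,-0.03,-1],
    [-1.8,-15,0,0,0,-0.05,-1],
    [-2.4,-20,0,0,0,-0.06,-1],
    [-3,-25,0,0,0,-0.07,-1],
  ],
)

```text
clock: 3.7
position: [0.5129, -0.1773, 0.2594]
tool_rot: [3.141, 0.001, -3.001]
force: [1.6, 1.2, 0.4]
grip_width: 0.0111
finger_force: 58.8
```

>>> play_rows(
  motion=[
    [-0.2,-2,0,0,0,0,-1],
    [-0.3,-5,0,0,0,0,-1],
    [-0.4,-7,0,0,0,0,-1],
    [-0.4,-7,0,0,0,0,-1],
    [-0.4,-7,0,0,0,0,-1],
  ],
)

```text
clock: 4.2
position: [0.5265, -0.2439, 0.2587]
tool_rot: [3.141, 0.0, -3.002]
force: [-0.1, -0.1, -0.4]
grip_width: 0.0111
finger_force: 58.8
```

Run:
```python
from h import *
go(.5237,-.3215,.26,188)
p,d,c=grab('wrist','w2')
u,v=proj(c,[.5237,-.3215,.053]); print(u,v); print(proj(c,[.5547,-.2053,.06]),proj(c,[.4482,-.2283,.06]))
cv2.imwrite('pics/w2b.png',cv2.resize(p[:,:,::-1][60:340,180:480],None,fx=2,fy=2,interpolation=cv2.INTER_CUBIC))
```

```text
t 4.2 pos [ 0.5265 -0.2439  0.2587] rpy [ 179.97    0.   -172.  ] q7 2.13 w 0.0111 F [-0.1 -0.1 -0.4]
shift cm [ 1.36 -7.65 -0.13] rotvec [0. 0. 0.] rows>= 2.0
259.55855874471763 163.5592662150305
(np.float64(351.0956826145271), np.float64(202.614700050304)) (np.float64(346.24641317808465), np.float64(110.15056670038105))
```

View pics/w2b.png

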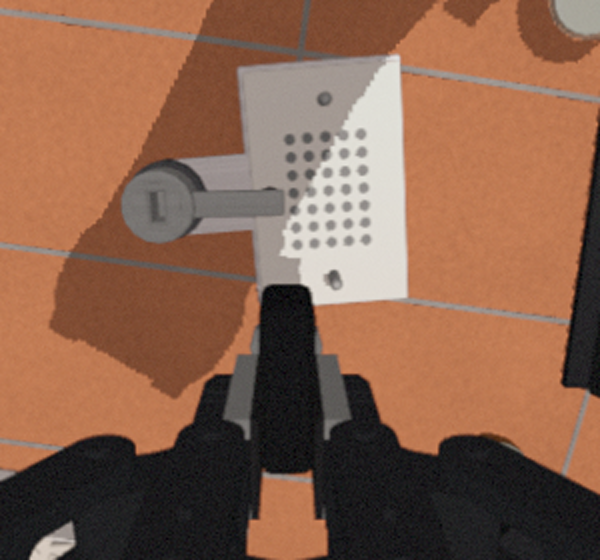

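The wrist view shows the slot at about crop (157,206), nearly vertical in the image. The pins are at (325,98) and (332,276), and the clamp arm lies over the bed. I'll enlarge the slot and pins for angle and centre.

Run:
```python
from h import *
p=load('w2')['p'][:,:,::-1]
a=cv2.resize(p[138:184,238:284],None,fx=8,fy=8,interpolation=cv2.INTER_CUBIC)
b=cv2.resize(p[98:120,332:354],None,fx=8,fy=8,interpolation=cv2.INTER_CUBIC)
e=cv2.resize(p[186:208,334:356],None,fx=8,fy=8,interpolation=cv2.INTER_CUBIC)
o=np.zeros((368,560,3),np.uint8);o[:,:368]=a;o[:176,376:552]=b;o[184:360,376:552]=e
cv2.imwrite('pics/w2c.png',cv2.convertScaleAbs(o,alpha=1.4))
```

```text
(no output)
```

View pics/w2c.png

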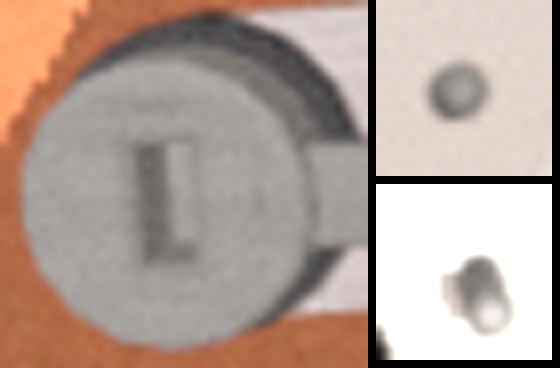

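Run:
```python
from h import *
c=load('w2')
A=lambda x,y:(238+(x+.5)/8-.5,138+(y+.5)/8-.5)
B=lambda x,y:(332+(x-376+.5)/8-.5,98+(y+.5)/8-.5)
E=lambda x,y:(334+(x-376+.5)/8-.5,186+(y-184+.5)/8-.5)
k=atz(c,*A(167,200),.053); s1=atz(c,*A(163,136),.053); s2=atz(c,*A(172,263),.053)
p1=atz(c,*B(460,90),.06); p0=atz(c,*E(490,315),.06)
print('knob',k,'slot len',np.linalg.norm(s1-s2),'yaw',np.degrees(np.arctan2(*(s2-s1)[1::-1])))
d=p0-p1; yaw=np.arctan2(d[1],d[0]); m=(p0+p1)/2
print(p0,p1,np.linalg.norm(d),np.degrees(yaw),m,'pred knob',m+.105*np.array([np.sin(yaw),-np.cos(yaw),0]))
l=atz(c,*A(22,195),.053);r=atz(c,*A(312,195),.053);print('dia',np.linalg.norm(l-r))
# arm direction
f=lambda x,y:(180+(x+.5)/2-.5,60+(y+.5)/2-.5)
t=atz(c,*f(284,203),.047);print('arm angle-90',np.degrees(np.arctan2(*(t-k)[1::-1]))-90,np.linalg.norm(t-k))
# key in hand from bar top in view
s=observe();z=s['position'][2]+.027
a=atz(c,*f(288,287),z);b=atz(c,*f(287,470),z)
print('bar ends vs tcp',a-s['position'],b-s['position'])
```

```text
knob [ 0.52268321 -0.32295021  0.053     ] slot len 0.01919131230189515 yaw 9.11030745196217
[ 0.55441307 -0.20940672  0.06      ] [ 0.44742182 -0.23322175  0.06      ] 0.10960968654262836 12.548807469757648 [ 0.50091745 -0.22131423  0.06      ] pred knob [ 0.52373092 -0.32380592  0.06      ]
dia 0.04382891636877977
arm angle-90 8.512791004103718 0.0764755560031184
bar ends vs tcp [-0.02817409 -0.00430182  0.027     ] [0.01948455 0.00218319 0.027     ]
```

Run:
```python
from h import *
c=load('w2'); s=observe(); R=Ro.from_euler('xyz',s['tool_rot'])
for v in list(range(200,224,2))+list(range(286,300,2)):
    X=atd(c,323,v); print(v,np.round(R.inv().apply(X-s['position'])*1000,1))
go(.523,-.3232,.26,189)
go(.523,-.3232,.11,189)
```

```text
200 [-36.5  -0.8 224.2]
202 [22.8 -0.7 -3.7]
204 [22.8 -0.7 -8. ]
206 [ 22.7  -0.7 -11.2]
208 [ 22.7  -0.7 -15.2]
210 [ 22.8  -0.7 -18.9]
212 [ 22.7  -0.6 -21.9]
214 [ 22.1  -0.6 -23.4]
216 [ 21.5  -0.6 -24.5]
218 [ 20.6  -0.7 -25. ]
220 [ 20.   -0.7 -26. ]
222 [ 18.8  -0.7 -25.6]
286 [-15.5  -0.7 -25.4]
288 [-16.7  -0.7 -25.5]
290 [-17.8  -0.7 -25.5]
292 [-19.   -0.7 -25.5]
294 [-20.2  -0.7 -25.3]
296 [-22.   -0.7 -24.3]
298 [-203.2   -0.9  258.3]
t 4.25 pos [ 0.5266 -0.2432  0.2587] rpy [ 1.7997e+02  1.0000e-02 -1.7195e+02] q7 2.13 w 0.0105 F [ 0.2  0.8 -0.7]
shift cm [ 1.48 -7.87 -0.13] rotvec [ 0.001  0.    -0.017] rows>= 2.0
t 4.25 pos [ 0.5266 -0.2432  0.2587] rpy [ 1.7997e+02  1.0000e-02 -1.7195e+02] q7 2.13 w 0.0105 F [ 0.2  0.8 -0.7]
shift cm [ 1.48 -7.88 14.87] rotvec [ 0.001  0.    -0.017] rows>= 4.0
```

>>> play_rows(
  motion=[
    [0.8,-4,0,0,0,-0.017,-1],
    [1.5,-7.9,0,0,0,-0.017,-1],
    [1.5,-7.9,5,0,0,-0.017,-1],
    [1.5,-7.9,10,0,0,-0.017,-1],
    [1.5,-7.9,14,0,0,-0.017,-1],
  ],
)

```text
clock: 4.75
position: [0.5226, -0.3229, 0.1165]
tool_rot: [3.14, -0.0, -2.983]
force: [1.1, -0.1, -0.9]
grip_width: 0.011
finger_force: 58.8
```

>>> play_rows(
  motion=[
    [0,0,0,0,0,0,-1],
    [0,0,0,0,0,0,-1],
    [0,0,0,0,0,0,-1],
    [0,0,0,0,0,0,-1],
    [0,0,0,0,0,0,-1],
  ],
)

```text
clock: 5.25
position: [0.5237, -0.3246, 0.12]
tool_rot: [-3.14, 0.002, -2.984]
force: [0.1, -0.2, -0.3]
grip_width: 0.0109
finger_force: 58.9
```

Run:
```python
from h import *
go(.523,-.3232,.0755,189)
p,d,c=grab('scene','s2')
cv2.imwrite('pics/s2b.png',cv2.resize(p[:,:,::-1][200:340,130:280],None,fx=4,fy=4,interpolation=cv2.INTER_CUBIC))
```

```text
t 5.25 pos [ 0.5237 -0.3246  0.12  ] rpy [-1.7993e+02  1.1000e-01 -1.7099e+02] q7 2.32 w 0.0109 F [ 0.1 -0.2 -0.3]
shift cm [0.05 0.16 4.45] rotvec [-0.001  0.002  0.   ] rows>= 1.0
```

View pics/s2b.png

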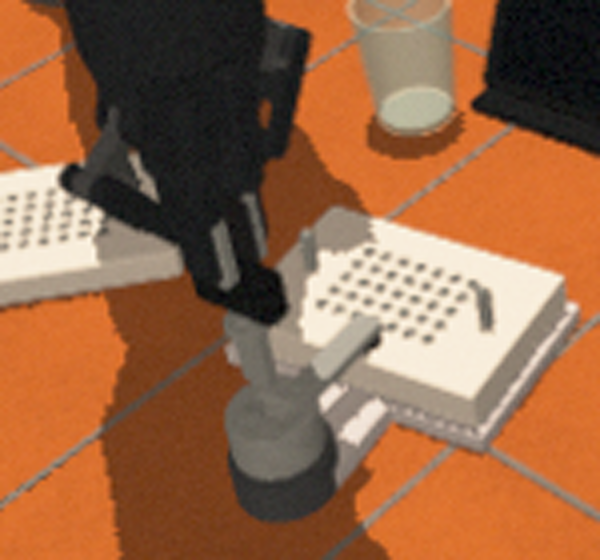

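The scene crop shows the blade just above the knob, lined up with the slot. Next I lower it.

>>> play_rows(
  motion=[
    [0,0.12,0.8,0,0,0,-1],
    [0,0.12,1.5,0,0,0,-1],
    [0,0.12,2,0,0,0,-1],
    [0,0.12,2.4,0,0,0,-1],
    [0,0.12,2.8,0,0,0,-1],
  ],
)

```text
clock: 5.8
position: [0.5227, -0.3232, 0.0899]
tool_rot: [3.142, -0.0, -2.985]
force: [0.5, 0.6, -1.1]
grip_width: 0.0114
finger_force: 58.9
```

Run:
```python
from h import *
go(.523,-.3232,.0755,189)
```

```text
t 5.8 pos [ 0.5227 -0.3232  0.0899] rpy [ 1.80e+02 -1.00e-02 -1.71e+02] q7 2.32 w 0.0114 F [ 0.5  0.6 -1.1]
shift cm [-0.03 -0.    1.44] rotvec [ 0. -0. -0.] rows>= 1.0
```

In the slot, 10 mm deep with no force. Pushing on down.

>>> play_rows(
  motion=[
    [0,0,0.4,0,0,0,-1],
    [0,0,0.8,0,0,0,-1],
    [0,0,1.2,0,0,0,-1],
    [0,0,1.45,0,0,0,-1],
    [0,0,1.45,0,0,0,-1],
  ],
)

```text
clock: 6.3
position: [0.5227, -0.3231, 0.0756]
tool_rot: [3.141, -0.0, -2.984]
force: [-0.2, 0.3, -0.6]
grip_width: 0.0109
finger_force: 58.9
```

Run:
```python
from h import *
go(.523,-.3232,.0755,189); print(observe()['moment'])
```

```text
t 6.3 pos [ 0.5227 -0.3231  0.0756] rpy [ 1.7999e+02 -2.0000e-02 -1.7100e+02] q7 2.32 w 0.0109 F [-0.2  0.3 -0.6]
shift cm [-0.03 -0.01  0.01] rotvec [ 0. -0.  0.] rows>= 1.0
[-0.02617949  0.07820862 -0.00831934]
```

>>> play_rows(
  motion=[
    [0,0,0.05,0,0,0.1,-1],
    [0,0,0.05,0,0,0.22,-1],
    [0,0,0.05,0,0,0.34,-1],
    [0,0,0.05,0,0,0.47,-1],
    [0,0,0.05,0,0,0.6,-1],
  ],
)

```text
clock: 6.8
position: [0.5229, -0.323, 0.0755]
tool_rot: [3.141, 0.0, 2.694]
force: [0.2, 0.7, -1.9]
grip_width: 0.0109
finger_force: 58.7
```

>>> play_rows(
  motion=[
    [0,0,0,0,0,0.12,-1],
    [0,0,0,0,0,0.24,-1],
    [0,0,0,0,0,0.36,-1],
    [0,0,0,0,0,0.48,-1],
    [0,0,0,0,0,0.58,-1],
  ],
)

```text
clock: 7.3
position: [0.5233, -0.3226, 0.0755]
tool_rot: [3.141, -0.0, 2.115]
force: [1.1, 1.8, -1.4]
grip_width: 0.0109
finger_force: 58.8
```

Run:
```python
from h import *
go(.523,-.3231,.0755,189); print(observe()['moment'])
```

```text
t 7.3 pos [ 0.5233 -0.3226  0.0755] rpy [ 1.7996e+02 -1.0000e-02  1.2116e+02] q7 1.4 w 0.0109 F [ 1.1  1.8 -1.4]
shift cm [-0.03 -0.05  0.  ] rotvec [ 1.000e-03  0.000e+00 -1.184e+00] rows>= 8.0
[ 0.49629044 -0.38742153  0.08974004]
```

>>> play_rows(
  motion=[
    [0,0,0,0,0,0.04,-1],
    [0,0,0,0,0,0.08,-1],
    [0,0,0,0,0,0.12,-1],
    [0,0,0,0,0,0.15,-1],
    [0,0,0,0,0,0.15,-1],
  ],
)

```text
clock: 7.8
position: [0.5232, -0.3228, 0.0755]
tool_rot: [3.141, -0.0, 1.969]
force: [3.0, 3.1, 0.2]
grip_width: 0.0108
finger_force: 59.1
```

Run:
```python
from h import *
go(.523,-.3231,.0755,189); print(observe()['moment'])
```

```text
t 7.8 pos [ 0.5232 -0.3228  0.0755] rpy [179.97  -0.   112.79] q7 1.29 w 0.0108 F [3.  3.1 0.2]
shift cm [-0.02 -0.03  0.  ] rotvec [ 0.    0.   -1.33] rows>= 9.0
[ 0.65315933 -0.56087069  0.06864489]
```

>>> play_rows(
  motion=[
    [0,0,0,0,0,0.03,-1],
    [0,0,0,0,0,0.06,-1],
    [0,0,0,0,0,0.09,-1],
    [0,0,0,0,0,0.09,-1],
    [0,0,0,0,0,0.09,-1],
  ],
)

```text
clock: 8.3
position: [0.5231, -0.323, 0.0755]
tool_rot: [3.141, 0.0, 1.878]
force: [2.9, 3.7, 1.7]
grip_width: 0.011
finger_force: 59.3
```

Run:
```python
from h import *
go(.523,-.3231,.0755,189); print(observe()['moment'])
p,d,c=grab('scene','s3')
cv2.imwrite('pics/s3b.png',cv2.resize(p[:,:,::-1][200:340,130:280],None,fx=4,fy=4,interpolation=cv2.INTER_CUBIC))
```

```text
t 8.3 pos [ 0.5231 -0.323   0.0755] rpy [179.98   0.   107.6 ] q7 1.22 w 0.011 F [2.9 3.7 1.7]
shift cm [-0.   -0.01  0.  ] rotvec [ 0.     0.    -1.421] rows>= 10.0
[ 0.95051105 -0.92620864  0.15418754]
```

View pics/s3b.png

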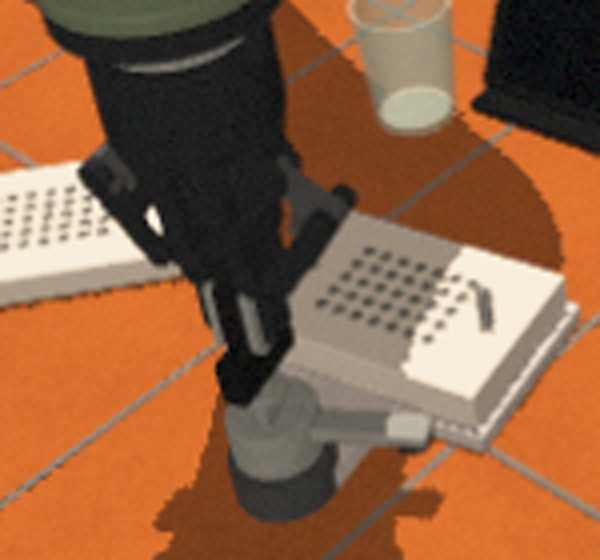

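The arm has swung clear of the bed and the torque is rising, so it's near the stop. I'll turn a bit more to confirm.

>>> play_rows(
  motion=[
    [0,0,0,0,0,0.02,-1],
    [0,0,0,0,0,0.04,-1],
    [0,0,0,0,0,0.06,-1],
    [0,0,0,0,0,0.06,-1],
    [0,0,0,0,0,0.06,-1],
  ],
)

```text
clock: 8.85
position: [0.5233, -0.3229, 0.0755]
tool_rot: [3.141, 0.0, 1.818]
force: [3.9, 3.8, 1.5]
grip_width: 0.0108
finger_force: 59.7
```

Run:
```python
from h import *
go(.523,-.3231,.0755,189); print(observe()['moment'])
```

```text
t 8.85 pos [ 0.5233 -0.3229  0.0755] rpy [179.97   0.   104.19] q7 1.17 w 0.0108 F [3.9 3.8 1.5]
shift cm [-0.01 -0.03  0.  ] rotvec [ 0.    0.   -1.48] rows>= 10.0
[ 0.96216639 -1.02908097  0.43237914]
```

>>> play_rows(
  motion=[
    [0,0,0,0,0,-0.03,-1],
    [0,0,0,0,0,-0.05,-1],
    [0,0,0,0,0,-0.05,-0.3],
    [0,0,0,0,0,-0.05,0],
    [0,0,0,0,0,-0.05,0],
  ],
)

```text
clock: 9.35
position: [0.5224, -0.3236, 0.0754]
tool_rot: [-3.141, 0.0, 1.867]
force: [-0.1, -0.1, 0.2]
grip_width: 0.0432
finger_force: 0.0
```

>>> play_rows(
  motion=[
    [0,0,0,0,0,0,0],
    [0,0,-2,0,0,0,0],
    [0,0,-6,0,0,0,0],
    [0,0,-11,0,0,0,0],
    [0,0,-16,0,0,0,0],
  ],
)

```text
clock: 9.85
position: [0.5222, -0.3232, 0.2371]
tool_rot: [-3.141, -0.0, 1.868]
force: [1.2, 0.1, 0.0]
grip_width: 0.0422
finger_force: 0.0
```

Run:
```python
from h import *
go(.59,.278,.26,176); print(observe()['moment'])
p,d,c=grab('wrist','w4')
cv2.imwrite('pics/w4b.png',cv2.resize(p[:,:,::-1][60:340,180:480],None,fx=2,fy=2,interpolation=cv2.INTER_CUBIC))
```

```text
t 9.85 pos [ 0.5222 -0.3232  0.2371] rpy [-1.7995e+02 -1.0000e-02  1.0702e+02] q7 1.1 w 0.0422 F [1.2 0.1 0. ]
shift cm [55.5  24.08 -2.31] rotvec [-1.000e-03 -1.000e-03 -1.204e+00] rows>= 13.0
[-0.04279354 -0.01942518 -0.0198648 ]
```

View pics/w4b.png

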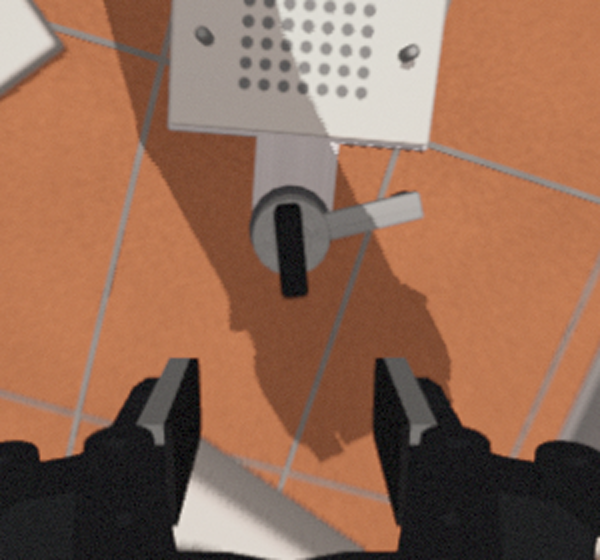

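The view shows the key standing in the lock and the arm swung clear of the bed, tip at about (422,205). Next I refine the pins and arm angle from depth.

```bash
cat >> h.py <<'E'
def cloud(c):
    K=np.array([[c['fx'],0,c['cx']],[0,c['fy'],c['cy']],[0,0,1]],float)
    v,u=np.mgrid[:400,:640]; xd=np.stack([(u-c['cx'])/c['fx'],(v-c['cy'])/c['fy']],-1); x=xd.copy()
    for _ in range(20): x=xd/(1+c['k1']*(x**2).sum(-1,keepdims=True))
    d=np.array(c['d']); P=np.concatenate([x,np.ones_like(d)[...,None]],-1)*d[...,None]
    W=(P-np.array(c['t']))@np.array(c['R']); W[d<=0]=np.nan; return W
E
python3 - <<'E'
from h import *
for f in('w2','w4'):
    W=cloud(load(f)).reshape(-1,3); ps=[]
    for q in([.5544,-.2085],[.4474,-.2325]):
        m=(np.hypot(*(W[:,:2]-q).T)<.015)&(W[:,2]>.045)&(W[:,2]<.075); P=W[m]
        top=P[P[:,2]>.0565]
        print(f,m.sum(),len(top),P[:,2].max() if len(P) else 0,np.round(top.mean(0),4) if len(top) else '',np.round((top.max(0)+top.min(0))/2,4) if len(top) else ''); 
W=cloud(load('w4')).reshape(-1,3)
m=(W[:,2]>.040)&(W[:,2]<.052)&(np.hypot(W[:,0]-.523,W[:,1]+.323)>.03)&(np.hypot(W[:,0]-.523,W[:,1]+.323)<.09)&(W[:,1]<-.25)
P=W[m]; a=P.mean(0)-[.523,-.3231,0]; print('arm',len(P),np.degrees(np.arctan2(a[1],a[0])),'expect',102.5-71.6)
b=W[(W[:,2]>.095)&(W[:,2]<.108)&(np.hypot(W[:,0]-.523,W[:,1]+.323)<.04)]; print('key top',len(b),b.mean(0),(b.max(0)+b.min(0))/2)
E
```

```text
w2 47 32 0.06056609445921985 [ 0.5544 -0.2088  0.0586] [ 0.5546 -0.2087  0.0586]
w2 41 33 0.060614779325595454 [ 0.4472 -0.2338  0.059 ] [ 0.4475 -0.2338  0.0588]
w4 64 45 0.06141001210638943 [ 0.5543 -0.2096  0.0586] [ 0.5542 -0.2094  0.059 ]
w4 64 45 0.0613692167268529 [ 0.4479 -0.2333  0.059 ] [ 0.4476 -0.2333  0.059 ]
arm 578 30.468529468671765 expect 30.900000000000006
key top 616 [ 0.52351762 -0.32199144  0.10047092] [ 0.52388115 -0.32268394  0.09931887]
```

Arm at 30.5° against 30.9° expected at the stop, so the clamp is fully open. On to the plate.

>>> play_rows(
  motion=[
    [4,1.7,0,0,0,-0.1,0.3],
    [8.2,3.6,0,0,0,-0.2,0.6],
    [12.6,5.5,0,0,0,-0.3,1],
    [17,7.4,0,0,0,-0.4,1],
    [21.5,9.3,0,0,0,-0.5,1],
  ],
)

```text
clock: 10.4
position: [0.5484, -0.0886, 0.2355]
tool_rot: [3.141, 0.0, 2.372]
force: [2.2, -0.6, 0.1]
grip_width: 0.0857
finger_force: 0.0
```

Run:
```python
from h import *
go(.59,.278,.24,176)
```

```text
t 10.4 pos [ 0.5484 -0.0886  0.2355] rpy [1.7999e+02 2.0000e-02 1.3592e+02] q7 1.12 w 0.0857 F [ 2.2 -0.6  0.1]
shift cm [22.52 29.23 -0.45] rotvec [ 0.   0.  -0.7] rows>= 8.0
```

>>> play_rows(
  motion=[
    [2.6,3.4,0,0,0,-0.1,1],
    [5.3,6.8,0,0,0,-0.2,1],
    [8,10.3,-0.2,0,0,-0.3,1],
    [10.7,13.8,-0.4,0,0,-0.4,1],
    [13.4,17.3,-0.4,0,0,-0.5,1],
  ],
)

```text
clock: 10.9
position: [0.5734, 0.1287, 0.2398]
tool_rot: [3.141, 0.001, 2.872]
force: [0.2, -2.0, 0.5]
grip_width: 0.0853
finger_force: 0.0
```

Run:
```python
from h import *
go(.59,.278,.24,176)
```

```text
t 10.9 pos [0.5734 0.1287 0.2398] rpy [1.7998e+02 3.0000e-02 1.6457e+02] q7 1.17 w 0.0853 F [ 0.2 -2.   0.5]
shift cm [ 2.37 14.83 -0.02] rotvec [ 0.     0.001 -0.199] rows>= 4.0
```

>>> play_rows(
  motion=[
    [0.7,4.2,0,0,0,-0.06,1],
    [1.4,8.4,0,0,0,-0.12,1],
    [2,12,0,0,0,-0.17,1],
    [2.4,14.8,0,0,0,-0.2,1],
    [2.4,14.8,0,0,0,-0.2,1],
  ],
)

```text
clock: 11.4
position: [0.5894, 0.2804, 0.2385]
tool_rot: [3.141, -0.001, 3.074]
force: [-1.3, -1.1, -0.9]
grip_width: 0.0854
finger_force: 0.0
```

Run:
```python
from h import *
p,d,c=grab('wrist','w5')
W=cloud(load('w5'))
def rect(lo,hi,xr,yr):
    m=(W[...,2]>lo)&(W[...,2]<hi)&(W[...,0]>xr[0])&(W[...,0]<xr[1])&(W[...,1]>yr[0])&(W[...,1]<yr[1])
    P=W[m]; r=cv2.minAreaRect((P[:,:2]*1000).astype(np.float32)); print(len(P),np.median(P[:,2]),P[:,:2].mean(0),r)
rect(.041,.05,(.53,.65),(.24,.32)); rect(.005,.015,(.49,.69),(.22,.335))
# holes: white plate mask absence
m=(W[...,2]<.006)
for q in([.6455,.2745],[.5345,.2820]):
    P=W[m&(np.hypot(W[...,0]-q[0],W[...,1]-q[1])<.013)]; print('hole',len(P),P.mean(0) if len(P) else '')
go(.59,.278,.05,176)
```

```text
658 0.044754373310354804 [0.58855656 0.27850307] ((589.1190185546875, 278.3694152832031), (13.271576881408691, 65.90308380126953), 86.30917358398438)
6357 0.00989036660555683 [0.5853789  0.27821054] ((589.398193359375, 278.2503662109375), (84.20096588134766, 146.2044677734375), 86.09620666503906)
hole 140 [6.46488410e-01 2.74240364e-01 3.12225769e-04]
hole 183 [ 5.34276977e-01  2.81994933e-01 -5.50218996e-05]
t 11.45 pos [0.5898 0.2776 0.2387] rpy [-1.7999e+02 -3.0000e-02  1.7595e+02] q7 1.13 w 0.0852 F [ 0.5 -1.3 -0.5]
shift cm [-0.03  0.05 18.87] rotvec [-0.    -0.001 -0.001] rows>= 4.0
```

>>> play_rows(
  motion=[
    [0.05,0.06,4.5,0,0,0,1],
    [0.05,0.06,9,0,0,0,0.7],
    [0.05,0.06,13,0,0,0,0.4],
    [0.05,0.06,16,0,0,0,0.2],
    [0.05,0.06,17.7,0,0,0,0],
  ],
  squeeze=90,
)

```text
clock: 11.95
position: [0.589, 0.2748, 0.0601]
tool_rot: [-3.139, -0.002, 3.067]
force: [0.6, -0.0, 0.7]
grip_width: 0.0428
finger_force: 0.0
```

Run:
```python
from h import *
go(.5893,.2783,.021,176.2)
```

```text
t 11.95 pos [0.589  0.2748 0.0601] rpy [-1.7988e+02 -1.1000e-01  1.7572e+02] q7 1.18 w 0.0428 F [ 0.6 -0.   0.7]
shift cm [-0.01  0.36  3.91] rotvec [-0.002 -0.002 -0.008] rows>= 1.0
```

>>> play_rows(
  motion=[
    [0,0,0,0,0,0,0],
    [0,0,0,0,0,0,0],
    [0,0,0,0,0,0,0],
    [0,0,0,0,0,0,0],
    [0,0,0,0,0,0,0],
  ],
)

```text
clock: 12.45
position: [0.5901, 0.2769, 0.0634]
tool_rot: [3.141, 0.001, 3.069]
force: [-0.1, -0.1, 0.6]
grip_width: 0.0427
finger_force: 0.0
```

Run:
```python
from h import *
go(.5893,.2783,.021,176.2)
```

```text
t 12.45 pos [0.5901 0.2769 0.0634] rpy [1.7995e+02 6.0000e-02 1.7583e+02] q7 1.18 w 0.0427 F [-0.1 -0.1  0.6]
shift cm [0.1  0.13 4.24] rotvec [ 0.001  0.001 -0.006] rows>= 1.0
```

>>> play_rows(
  motion=[
    [0.09,0.13,1.5,0,0,-0.005,0],
    [0.09,0.13,3,0,0,-0.005,0],
    [0.09,0.13,4.2,0,0,-0.005,0],
    [0.09,0.13,4.2,0,0,-0.005,0],
    [0.09,0.13,4.2,0,0,-0.005,0],
  ],
)

```text
clock: 12.95
position: [0.5888, 0.2777, 0.0199]
tool_rot: [-3.141, -0.001, 3.073]
force: [-0.5, 0.1, 0.5]
grip_width: 0.0428
finger_force: 0.0
```

>>> play_rows(
  motion=[
    [0,0,0,0,0,0,-0.3],
    [0,0,0,0,0,0,-1],
    [0,0,0,0,0,0,-1],
    [0,0,0,0,0,0,-1],
    [0,0,0,0,0,0,-1],
  ],
)

```text
clock: 13.45
position: [0.5893, 0.2782, 0.0212]
tool_rot: [3.141, 0.001, 3.074]
force: [-1.4, -1.5, 5.9]
grip_width: 0.0077
finger_force: 88.5
```

>>> play_rows(
  motion=[
    [0,0,-1,0,0,0,-1],
    [0,0,-4,0,0,0,-1],
    [0,0,-8,0,0,0,-1],
    [0,0,-12,0,0,0,-1],
    [0,0,-16,0,0,0,-1],
  ],
)

```text
clock: 13.95
position: [0.5887, 0.2779, 0.1828]
tool_rot: [3.141, 0.0, 3.074]
force: [0.2, -0.6, -2.4]
grip_width: 0.007
finger_force: 88.4
```

>>> play_rows(
  motion=[
    [0,0,-3,0,0,0,-1],
    [0,0,-6,0,0,0,-1],
    [0,0,-6,0,0,0,-1],
    [0,0,-6,0,0,0,-1],
    [0,0,-6,0,0,0,-1],
  ],
)

```text
clock: 14.45
position: [0.5884, 0.2778, 0.2397]
tool_rot: [-3.141, -0.001, 3.074]
force: [0.3, -0.5, -1.8]
grip_width: 0.007
finger_force: 88.4
```

Run:
```python
from h import *
p,d,c=grab('wrist','w6')
W=cloud(load('w6')); s=observe(); R=Ro.from_euler('xyz',s['tool_rot'])
T=R.inv().apply(W.reshape(-1,3)-s['position']).reshape(W.shape)
m=(abs(T[...,2])<.03)&(abs(T[...,1])<.045)&(abs(T[...,0])<.09)&(abs(T[...,2]-.012)<.008)
P=T[m]; A=np.c_[P[:,:2],np.ones(len(P))]; print(len(P),np.linalg.lstsq(A,P[:,2],rcond=None)[0], P.min(0),P.max(0))
go(.501,-.2213,.24,192.9); print(s['moment'])
cv2.imwrite('pics/w6b.png',p[:,:,::-1])
```

```text
19704 [-0.00417286 -0.00137298  0.01129666] [-0.07429624 -0.04256101  0.00432322] [0.07258537 0.04201795 0.01993472]
t 14.5 pos [0.5884 0.2778 0.2395] rpy [-1.7995e+02 -8.0000e-02  1.7611e+02] q7 1.13 w 0.007 F [-0.4  0.6 -3.1]
shift cm [  5.34 -50.39  -0.  ] rotvec [-0.001 -0.002 -0.293] rows>= 11.0
[-0.0065796  -0.01304632  0.01983717]
```

The plate is up, level and centred in the grip, with its underside 21.3 mm below the TCP. Carrying it over.

>>> play_rows(
  motion=[
    [0.2,-2,0,0,0,-0.01,-1],
    [0.6,-5.5,0,0,0,-0.03,-1],
    [1,-9.5,0,0,0,-0.05,-1],
    [1.4,-13.5,0,0,0,-0.08,-1],
    [1.9,-17.5,0,0,0,-0.1,-1],
  ],
)

```text
clock: 15.0
position: [0.5573, 0.1031, 0.2396]
tool_rot: [-3.141, -0.001, -3.108]
force: [0.8, -0.5, -1.2]
grip_width: 0.0067
finger_force: 88.7
```

Run:
```python
from h import *
go(.501,-.2213,.24,192.9)
```

```text
t 15.0 pos [0.5573 0.1031 0.2396] rpy [-1.7997e+02 -7.0000e-02 -1.7808e+02] q7 1.47 w 0.0067 F [ 0.8 -0.5 -1.2]
shift cm [ 6.710e+00 -3.223e+01 -1.000e-02] rotvec [-0.    -0.001 -0.192] rows>= 7.0
```

>>> play_rows(
  motion=[
    [0.9,-4,0,0,0,-0.025,-1],
    [1.7,-8,0,0,0,-0.05,-1],
    [2.5,-12,0,0,0,-0.075,-1],
    [3.4,-16,0,0,0,-0.1,-1],
    [4.2,-20,0,0,0,-0.12,-1],
  ],
)

```text
clock: 15.5
position: [0.5216, -0.0981, 0.2398]
tool_rot: [3.142, -0.001, -2.988]
force: [1.1, 0.6, -1.5]
grip_width: 0.0067
finger_force: 88.7
```

Run:
```python
from h import *
go(.501,-.2213,.24,192.9)
```

```text
t 15.5 pos [ 0.5216 -0.0981  0.2398] rpy [ 1.7999e+02 -6.0000e-02 -1.7122e+02] q7 1.95 w 0.0067 F [ 1.1  0.6 -1.5]
shift cm [ 3.920e+00 -1.186e+01 -1.000e-02] rotvec [ 0.    -0.001 -0.072] rows>= 3.0
```

>>> play_rows(
  motion=[
    [1.2,-3.5,0,0,0,-0.02,-1],
    [2.4,-7,0,0,0,-0.045,-1],
    [3.3,-10,0,0,0,-0.06,-1],
    [4,-11.8,0,0,0,-0.072,-1],
    [4,-11.8,0,0,0,-0.072,-1],
  ],
)

```text
clock: 16.0
position: [0.4995, -0.2221, 0.2398]
tool_rot: [-3.141, -0.002, -2.921]
force: [-0.3, 0.7, -1.5]
grip_width: 0.0068
finger_force: 88.6
```

>>> play_rows(
  motion=[
    [0,0,2,0,0,0,-1],
    [0,0,5,0,0,0,-1],
    [0,0,8,0,0,0,-1],
    [0,0,10,0,0,0,-1],
    [0,0,11,0,0,0,-1],
  ],
)

```text
clock: 16.5
position: [0.5, -0.2182, 0.1283]
tool_rot: [3.14, -0.003, -2.917]
force: [0.6, 1.0, -1.2]
grip_width: 0.007
finger_force: 88.6
```

Run:
```python
from h import *
p,d,c=grab('wrist','w7'); c=load('w7')
s=observe(); W=cloud(c)
m=(abs(W[...,2]-(s['position'][2]-.0113))<.004)&(np.hypot(W[...,0]-.5,W[...,1]+.221)<.1)
r=cv2.minAreaRect((W[m][:,:2]*1000).astype(np.float32)); print(m.sum(),r)
A=np.c_[W[m][:,:2],np.ones(m.sum())]; print(np.linalg.lstsq(A,W[m][:,2],rcond=None)[0])
go(.5002,-.2213,.0913,192.9)
for f in (observe(),): print(f['moment'])
cv2.imwrite('pics/w7b.png',cv2.resize(p[:,:,::-1][60:360,140:500],None,fx=2,fy=2,interpolation=cv2.INTER_CUBIC))
```

```text
19595 ((500.81756591796875, -218.08935546875), (146.9495086669922, 84.2837142944336), 12.828946113586426)
[-0.00633638  0.00234706  0.12056003]
t 16.55 pos [ 0.4999 -0.2183  0.1279] rpy [ 179.9    -0.18 -167.13] q7 2.33 w 0.0069 F [-1.1 -0.3 -4.3]
shift cm [ 0.03 -0.31  3.65] rotvec [ 0.002 -0.003 -0.001] rows>= 1.0
[0.03525159 0.11648422 0.02264139]
```

>>> play_rows(
  motion=[
    [0,-0.1,0.5,0,0,0,-1],
    [0,-0.1,1,0,0,0,-1],
    [0,-0.1,1,0,0,0,-1],
    [0,-0.1,1,0,0,0,-1],
    [0,-0.1,1,0,0,0,-1],
  ],
)

```text
clock: 17.05
position: [0.5014, -0.2203, 0.1209]
tool_rot: [-3.141, 0.001, -2.917]
force: [0.2, -0.6, -2.3]
grip_width: 0.0068
finger_force: 88.6
```

Run:
```python
from h import *
go(.5002,-.2213,.0913,192.9)
```

```text
t 17.05 pos [ 0.5014 -0.2203  0.1209] rpy [-1.7998e+02  4.0000e-02 -1.6715e+02] q7 2.33 w 0.0068 F [ 0.2 -0.6 -2.3]
shift cm [ 0.14 -0.08  2.95] rotvec [-0.     0.001 -0.001] rows>= 1.0
```

>>> play_rows(
  motion=[
    [0.1,-0.08,0.8,0,0,0,-1],
    [0.1,-0.08,1.6,0,0,0,-1],
    [0.1,-0.08,2.4,0,0,0,-1],
    [0.1,-0.08,2.9,0,0,0,-1],
    [0.1,-0.08,2.9,0,0,0,-1],
  ],
)

```text
clock: 17.55
position: [0.4999, -0.2211, 0.0905]
tool_rot: [3.141, -0.001, -2.917]
force: [-0.6, 0.0, -2.7]
grip_width: 0.0069
finger_force: 88.6
```

>>> play_rows(
  motion=[
    [0,0,0,0,0,0,-1],
    [0,0,0,0,0,0,-1],
    [0,0,0,0,0,0,-1],
    [0,0,0,0,0,0,-1],
    [0,0,0,0,0,0,-1],
  ],
)

```text
clock: 18.05
position: [0.5004, -0.2212, 0.0915]
tool_rot: [-3.141, 0.0, -2.917]
force: [-0.2, -0.1, -2.2]
grip_width: 0.0074
finger_force: 88.6
```

Run:
```python
from h import *
p,d,c=grab('wrist','w8'); c=load('w8')
s=observe(); W=cloud(c)
m=(abs(W[...,2]-(s['position'][2]-.0113))<.004)&(np.hypot(W[...,0]-.5,W[...,1]+.221)<.1)
r=cv2.minAreaRect((W[m][:,:2]*1000).astype(np.float32)); print(m.sum(),r,np.median(W[m][:,2]))
A=np.c_[W[m][:,:2],np.ones(m.sum())]; print(np.linalg.lstsq(A,W[m][:,2],rcond=None)[0])
go(.5002,-.2213,.0913,192.9)
cv2.imwrite('pics/w8b.png',cv2.resize(p[:,:,::-1][60:360,140:500],None,fx=2,fy=2,interpolation=cv2.INTER_CUBIC))
for q in([.5544,-.2091],[.4475,-.2335]):
    w=W[(np.hypot(W[...,0]-q[0],W[...,1]-q[1])<.012)&(W[...,2]<.066)]; print('thru hole',len(w),w[:,2].max() if len(w) else '', w[w[:,2]>.052].mean(0), proj(c,[*q,.06]))
```

```text
19782 ((485.78399658203125, -226.5460205078125), (135.39266967773438, 142.86660766601562), 60.92828369140625) 0.08019115565954368
[-0.00228596  0.00048201  0.08138808]
t 18.1 pos [ 0.5004 -0.2212  0.0915] rpy [-1.7999e+02  1.0000e-02 -1.6715e+02] q7 2.35 w 0.0069 F [ 0.2 -0.9 -2.1]
shift cm [ 0.02 -0.01  0.02] rotvec [-0.     0.    -0.001] rows>= 1.0
thru hole 0  [nan nan nan] (np.float64(322.75328708822786), np.float64(293.5300211088362))
thru hole 769 0.061301811739522274 [ 0.44734524 -0.23287294  0.05846719] (np.float64(322.71601235111206), np.float64(138.22868912599108))<stdin>:10: RuntimeWarning: Mean of empty slice.
  ret = um.true_divide(
```

View pics/w8b.png

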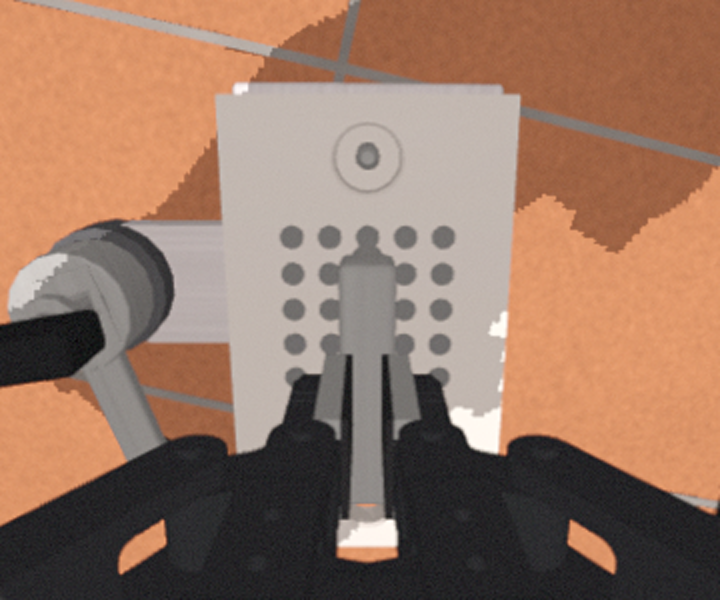

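The view shows the pin tip at (367,157), right in the middle of the hole's rim (334–402, 124–191), with the key standing in the lock. I'll check for parallax.

Run:
```python
from h import *
c=load('w8'); f=lambda x,y:(140+(x+.5)/2-.5,60+(y+.5)/2-.5)
s=observe(); R=Ro.from_euler('xyz',s['tool_rot'])
h=atz(c,*f(368,157.5),.0802); p=atz(c,*f(367.5,156),.06)
print(h,p,R.inv().apply(h-p)*1000, R.inv().apply(h-s['position']), R.inv().apply(p-s['position']))
W=cloud(c); T=R.inv().apply(W.reshape(-1,3)-s['position']).reshape(W.shape)
m=(abs(T[...,2]-.0113)<.003)&(abs(T[...,0])<.09)&(abs(T[...,1])<.05)
P=T[m]; print(P[:,0].max(),P[:,1].min(),P[:,1].max())
q=R.inv().apply(np.array([[.5544,-.2091,.06],[.4475,-.2335,.06]])-s['position']); print(q)
```

```text
[ 0.44628825 -0.23315792  0.0802    ] [ 0.44710306 -0.23308752  0.06      ] [  0.80726729   0.11057437 -20.20012268] [0.05541181 0.0003685  0.01128952] [0.05460455 0.00025793 0.03148964]
0.07259417940482168 -0.042217104939111405 0.0422214318558093
[[-0.05534005 -0.00021208  0.03150489]
 [ 0.05430925 -0.00023248  0.03148973]]
```

>>> play_rows(
  motion=[
    [-0.03,0,0,0,0,0,-1],
    [-0.06,0,0,0,0,0,-1],
    [-0.06,0,0,0,0,0,-1],
    [-0.06,0,0,0,0,0,-1],
    [-0.06,0,0,0,0,0,-1],
  ],
)

```text
clock: 18.6
position: [0.5009, -0.2211, 0.0914]
tool_rot: [-3.142, -0.0, -2.917]
force: [-0.5, -0.3, -1.8]
grip_width: 0.0069
finger_force: 88.6
```

>>> play_rows(
  motion=[
    [0,0,0,0,0,0,-1],
    [0,0,0,0,0,0,-1],
    [0,0,0,0,0,0,-1],
    [0,0,0,0,0,0,-1],
    [0,0,0,0,0,0,-1],
  ],
)

```text
clock: 19.1
position: [0.5009, -0.2211, 0.0914]
tool_rot: [-3.142, 0.0, -2.917]
force: [0.2, -0.6, -2.5]
grip_width: 0.007
finger_force: 88.6
```

Run:
```python
from h import *
go(.5008,-.2211,.0913,192.87); print(bot.job_done())
```

```text
t 19.1 pos [ 0.5009 -0.2211  0.0914] rpy [-180.      0.   -167.16] q7 2.35 w 0.007 F [ 0.2 -0.6 -2.5]
shift cm [ 0.01 -0.    0.01] rotvec [-0.  0. -0.] rows>= 1.0
the job is handed in; nothing more can be done
None
```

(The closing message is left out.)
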